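# Thread the long stud through a chair clamp's jaws and hold it for the nut

## Robot

A 6-joint arm with a two-finger parallel gripper is mounted at the origin on the work surface. World frame = base frame: x ahead of the robot, y to its left, z up, the work surface at z = 0. Lengths are in m, angles in rad, forces in N, time in s.
With the tool pointing down it reaches from about 0.35 to 0.775 m from the base axis. Payload 7.3 kg.
Tool frame: the origin (TCP) lies midway between the tips of the shut fingers; the grasp point (between the pads) lies 19 mm behind it; x points along the fingers, y is the direction in which the jaws open and shut, and the axes are right-handed (so a half turn about x gives the same grasp; the last joint's range is limited). The gripper opens to 92 mm and grips with 3 to 60 N. Pads are 19 mm wide; open, the fingers measure 130 mm over their backs; the gripper's body (75 mm by 190 mm) begins 47 mm behind the grasp point.
Start: joints at [-1.325, 0.342, 1.524, -0, 1.275, -0.146], TCP at [0.2, -0.485, 0.227] pointing down, gripper open.
Joint ranges: [-2.53, 2.53], [-0.77, 2.02], [0.04, 2.7], [-1, 4.14], [0.28, 2.66], [-3.11, 3.11]. Speed limits (rad/s): [2.57, 2.57, 3.14, 3.14, 3.14, 3.14].

## Interface

Orientations are given as a 3x3 rotation matrix whose columns are the frame's x, y, z axes.
In Python, from workcell import reach, move_straight, goto_joints, open_gripper, grasp, wait, solve_ik, sense, get_image, camera_info, IKError, finish_job gives the robot as it stands. The module is installed in compiled form; this text tells all that it offers. Calls block until the motion is done:
- reach(position, orientation): joint-space move of the TCP to a pose.
- move_straight(position, rotation=None, vel=0.15, threshold=None): straight line of the TCP; rotation=None keeps the orientation; vel is the mean speed in m/s. With threshold (N) it stops when the force on the tool has changed by that much, and returns True; else False.
- goto_joints(angles): joint-space move.
- open_gripper() and grasp(newtons=None): open the fingers fully, or close them until they stop; newtons is the grip in N (None keeps the last).
- wait(seconds).
- solve_ik(position, orientation): joint angles nearest the present ones, or None.
- sense(): the state.
- get_image(name): name is "side" or "top"; returns (picture, depth): 480x640x3 uint8, red, green, blue; 480x640 float32, m along the optical axis (not along the pixel's ray), 0 where there is no reading.
- camera_info(name): a dict with "camera_matrix" (3x3 intrinsics, pixels), "pose" (4x4, takes a point from camera to world coordinates). Camera axes: x right, y down, z forward; pixel columns grow to the right and rows downward; lengths in m; the calibration is good to about 2 mm. A picture is of the moment at which its call begins. camera_info takes no time and is no camera call.
A pose or a line that the arm cannot do raises IKError and nothing moves.
- finish_job(): hands the job in, once; it reports no verdict.
The state is a dict: "clock": time; "joint_pos": joint angles; "joint_vel": joint speeds; "joint_efforts": joint torques, N m; "tcp_pos": TCP position; "orientation": TCP orientation; "force": force on the tool from outside, world axes, zero at the start; "moment": the same for the moment, N m; "grip_width": finger opening in m.
Only numpy, scipy, OpenCV 4.12 (cv2) and the standard library are available. Lean on these libraries where they do the work, as an engineer would, in place of code of your own. Each camera call takes 0.05 s, during which the arm holds its last target. There are 200 camera calls.

## Task

Close up the bench clamp over the chair stretcher: swing the upper jaw home against its stop so that its bore stands over the bore of the lower jaw, take the longest stud out of the rack and thread it down through the upper jaw and then the lower one. Finish holding it in the gripper, upright in both bores, with about 20 mm of its foot standing out below the lower jaw and clear of the bench, so that I can run the nut on from underneath (it has no head and drops if let go). Leave the stretcher, the other studs and the things on the bench where they are.

Things in the scene. Friction and masses are not known exactly. Their poses are not given: they have to be found in the camera images.
- jaw (a joint): swing of the upper jaw about its vertical pivot bolt, rad: 0 = home, exactly over the lower jaw, a hard stop, bores in line; grows (0.7 at most) as the free end swings to the clamp's +x side. Starts open, 0.25 to 0.5. Friction keeps it where it is left; 2 to 3 N at the free end moves it. Upper jaw: z 121 to 151 mm; only the pivot nut (12 mm) stands above it
- clamp: grey bench clamp, fixed: two jaws, bars 335 x 55 x 30 mm, one above the other along its y axis, on a pedestal at the pivot end. Origin on the bore axis at bench height; pivot bolt 240 mm away at +y; bars run from y = -30 to 305 mm. Lower jaw fixed, z 55 to 85 mm, free air under its bore. Stop lug: plate up to z 146 mm against the jaws' -x side at y = 190 mm
- jaw_bore (a point): centre of the upper jaw's bore at its top face (z 151 mm); it swings with the jaw. Vertical plain through bore of 14 mm diameter, 30 mm long, in a steel ferrule 27 mm across flush with the jaw
- low_bore (a point): centre of the lower jaw's bore at its top face (z 85 mm); vertical plain through bore of 14 mm diameter, 30 mm long, same ferrule; it leaves the jaw's underside at z 55 mm, with free air down to the bench
- stud: the longest of three steel clamp studs: straight headless rod 12 mm in diameter, 180 mm long, about 0.13 kg, its foot pointed (7 mm wide at the end, full width 5 mm up). Origin at the centre of its foot, z along it to the top. It stands upright in the rack, foot 8 mm above the bench, top at 188 mm, with little play
- stud_top (a point): centre of that stud's top end, 180 mm above its foot
- rack: light wooden block 60 x 230 x 40 mm (its x, y, z), fixed to the bench, with four upright holes in a row along its y, 55 mm apart (y = -82.5, -27.5, 27.5, 82.5 mm), 32 mm deep, 13 mm wide; three hold studs, one is empty, in any order. Origin under its middle
- stud_mid: the 130 mm stud of the same thread, standing in the rack; leave
- stud_short: the 100 mm stud of the same thread, standing in the rack; leave
- stretcher: turned dark wooden chair stretcher, 400 mm long, 34 mm thick, lying level across the lower jaw in the saddle 120 mm from the bore; origin under its middle, x along its length; its top is 2 mm under the upper jaw; leave it lying there
- nut: steel hex nut, 19 mm across, 10 mm high, on the bench; leave
- spanner: steel spanner, 200 mm long, lying on the bench; leave
- mallet: wooden mallet lying on its side, 265 mm long, head 70 mm thick and 110 mm wide; leave
- paddle: flat wooden packing stick 208 x 36 x 12 mm; leave
- wax_tin: round closed metal tin, 84 mm across, 50 mm high; leave

How it is judged:
On the way, in this order (a step that is already met when the one before it is completed fails the run):
1. the upper jaw is home against its stop (value of joint jaw below 0.02 rad), for 0.2 s.
2. the stud's foot is 10 mm or more down in the upper bore, the jaw still home (value of joint jaw below 0.02 rad and contact force between stud and the fingers above 2 N and horizontal distance between stud and jaw_bore below 0.004 m and height (world z) of stud below 0.141 m), for 0.1 s.
3. the stud's foot has entered the lower bore (value of joint jaw below 0.02 rad and contact force between stud and the fingers above 2 N and horizontal distance between stud and low_bore below 0.004 m and height (world z) of stud below 0.08 m), for 0.1 s.
At the end, for the whole second after the job is handed in: The upper jaw is home (within 0.02 rad); the long stud stands upright (within 0.05 rad) on the axis of both bores (foot within 4 mm, top within 8 mm), at rest, its foot 10 to 33 mm below the underside of the lower jaw, i.e. 22 to 45 mm above the bench, and the fingers still hold it (more than 2 N) (value of joint jaw below 0.02 rad and contact force between stud and the fingers above 2 N and horizontal distance between stud and low_bore below 0.004 m and horizontal distance between stud_top and low_bore below 0.008 m and angle between stud's own z axis and vertical below 0.05 rad and height (world z) of stud between 0.022 and 0.045 m and linear speed of stud below 0.02 m/s); the arm keeps its last pose, push and grip.
It fails at once if the stretcher in the clamp is moved more than 20 mm (distance of stretcher from where it was at the start of the episode above 0.02 m).
It fails at once if another stud is moved more than 20 mm (distance of any of stud_mid, stud_short from where it was at the start of the episode above 0.02 m).
It fails at once if something lying on the bench is moved more than 20 mm (distance of any of nut, spanner, mallet, paddle, wax_tin from where it was at the start of the episode above 0.02 m).
It also fails if it takes over 64 s, if anything falls off the work surface, if the arm or the gripper's body presses on something with over 40 N, if the wrist force passes 120 N, or if a joint passes its speed limit or range.

## Working session

There is one attempt and no reset: what is moved stays moved. The work goes in short steps, each a Python script; the robot and the scene stay as the last script left them, time stands still between calls to the robot, and variables do not carry over. Pictures are saved under pics/ and viewed, about 8 in all and at most 12, crops included, and the job is handed in when it is done.

```bash
mkdir -p pics
cat > h.py <<'E'
import numpy as np, cv2
from workcell import *
def snap(n,tag):
    im,d=get_image(n); cv2.imwrite(f"pics/{tag}.png",im[:,:,::-1]); np.save(f"pics/{tag}.npy",d); return im,d
def pt(n,d,u,v):
    c=camera_info(n);K=c["camera_matrix"];P=np.array(c["pose"]);z=d[v,u]
    return (P@np.r_[np.linalg.inv(K)@[u*z,v*z,z],1])[:3]
def cloud(n,d):
    c=camera_info(n);K=np.array(c["camera_matrix"]);P=np.array(c["pose"])
    v,u=np.mgrid[:480,:640];p=np.stack([u*d,v*d,d],-1)@np.linalg.inv(K).T
    return p@P[:3,:3].T+P[:3,3]
def atz(n,u,v,z):
    c=camera_info(n);K=np.array(c["camera_matrix"]);P=np.array(c["pose"])
    r=P[:3,:3]@np.linalg.inv(K)@[u,v,1];o=P[:3,3];return o+r*(z-o[2])/r[2]
E
python3 - <<'E'
from h import *
for n in("top","side"):
    snap(n,n+"0");c=camera_info(n);print(n,np.round(c["pose"],3),c["camera_matrix"])
s=sense();print(s["clock"],np.round(s["orientation"],3),s["grip_width"])
E
```

```text
top [[ 0.02  -0.989  0.146  0.428]
 [-1.    -0.02   0.    -0.042]
 [ 0.002 -0.146 -0.989  1.328]
 [ 0.     0.     0.     1.   ]] [[495.50792701   0.         317.36247835]
 [  0.         495.50792701 237.67790324]
 [  0.           0.           1.        ]]
side [[ 0.904 -0.295  0.31   0.284]
 [-0.428 -0.657  0.621 -0.679]
 [ 0.02  -0.694 -0.72   0.903]
 [ 0.     0.     0.     1.   ]] [[583.42726796   0.         313.66548   ]
 [  0.         583.42726796 243.99499109]
 [  0.           0.           1.        ]]
0.1 [[-0.     0.382 -0.924]
 [ 0.001 -0.924 -0.382]
 [-1.    -0.001 -0.   ]] 0.09210028152513615
```

View pics/top0.png

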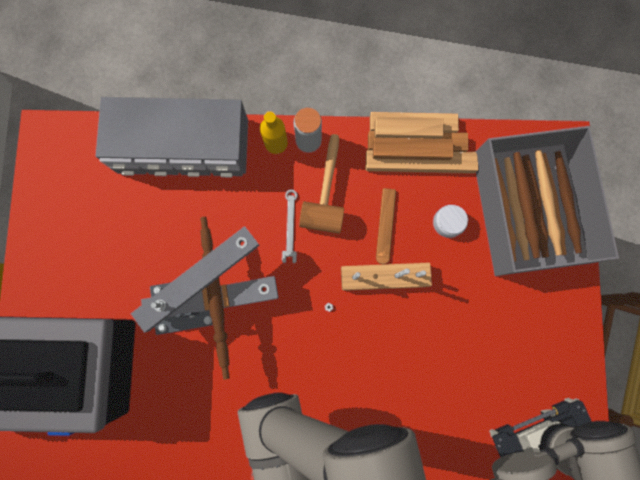

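View pics/side0.png

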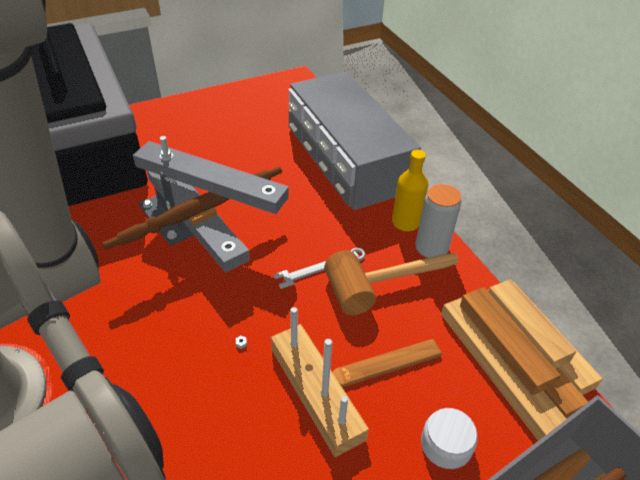

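The top view shows the upper jaw's bore at about (241,243), the lower bore at (264,289), the pivot at (160,305), and the rack at (341-432, 265-290). The side view shows the stud tops at (294,310), (328,342) and (343,400); the middle one looks longest. Next I measure with depth and enlarged crops.

Run:
```python
from h import *
a=cv2.imread("pics/top0.png");b=cv2.imread("pics/side0.png")
r=lambda im,x,y,w,h,s:cv2.resize(im[y:y+h,x:x+w],None,fx=s,fy=s,interpolation=cv2.INTER_CUBIC)
cv2.imwrite("pics/c1.png",np.vstack([r(a,130,220,160,115,5),np.hstack([r(a,335,255,100,45,4),r(b,265,300,110,45,3.63)[:180,:400]])[:, :800]])[:775])
A=r(a,130,220,160,115,5);cv2.imwrite("pics/c1.png",A)
B=np.hstack([r(a,335,255,100,45,4),np.zeros((180,20,3),np.uint8)])
C=r(b,130,130,170,150,4)
cv2.imwrite("pics/c2.png",C)
D=r(b,265,295,110,160,3.5);cv2.imwrite("pics/c3.png",np.hstack([cv2.copyMakeBorder(B,0,560-180,0,0,cv2.BORDER_CONSTANT),D]))
dt=np.load("pics/top0.npy");ds=np.load("pics/side0.npy")
P=cloud("top",dt);Q=cloud("side",ds)
for X,nm in((P,"top"),(Q,"side")):
  m=(X[...,2]>.06)&(X[...,2]<.22)&(X[...,0]>.3)&(X[...,0]<.55)&(X[...,1]<-.05)&(X[...,1]>-.33)
  n,l,st,c=cv2.connectedComponentsWithStats(m.astype(np.uint8))
  for i in range(1,n):
    if st[i,4]>4:
      p=X[l==i];print(nm,c[i].round(),st[i,4],"zmax",np.percentile(p[:,2],95).round(3),np.median(p,0).round(4), "topmean",p[p[:,2]>p[:,2].max()-.01].mean(0).round(4))
  # rack top
  m=(abs(X[...,2]-.04)<.006)&(X[...,0]>.3)&(X[...,0]<.45)&(X[...,1]<-.05)&(X[...,1]>-.33)
  n,l,st,c=cv2.connectedComponentsWithStats(m.astype(np.uint8));i=1+st[1:,4].argmax();p=X[l==i];rr=cv2.minAreaRect((p[:,:2]*1000).astype(np.float32));print(nm,"rack",rr)
  for lo,hi,t in((.146,.157,"upper"),(.08,.09,"lower")):
    m=(X[...,2]>lo)&(X[...,2]<hi)&(X[...,0]>.2)&(X[...,0]<.6)&(X[...,1]>.02)&(X[...,1]<.45)
    n,l,st,c=cv2.connectedComponentsWithStats(m.astype(np.uint8));i=1+st[1:,4].argmax();p=X[l==i];print(nm,t,cv2.minAreaRect((p[:,:2]*1000).astype(np.float32)),np.median(p[:,2]))
```

```text
Traceback (most recent call last):
ValueError: all the input array dimensions except for the concatenation axis must match exactly, but along dimension 0, the array at index 0 has size 180 and the array at index 1 has size 163
```

Run:
```python
from h import *
a=cv2.imread("pics/top0.png");b=cv2.imread("pics/side0.png")
r=lambda im,x,y,w,h,s:cv2.resize(im[y:y+h,x:x+w],None,fx=s,fy=s,interpolation=cv2.INTER_CUBIC)
cv2.imwrite("pics/c1.png",r(a,130,220,160,115,5))
B=r(a,335,255,100,45,4)
cv2.imwrite("pics/c2.png",r(b,130,130,170,150,4))
D=r(b,265,295,110,160,3.5);cv2.imwrite("pics/c3.png",np.hstack([cv2.copyMakeBorder(B,0,560-180,0,0,cv2.BORDER_CONSTANT),D]))
dt=np.load("pics/top0.npy");ds=np.load("pics/side0.npy")
P=cloud("top",dt);Q=cloud("side",ds)
for X,nm in((P,"top"),(Q,"side")):
  m=(X[...,2]>.06)&(X[...,2]<.22)&(X[...,0]>.3)&(X[...,0]<.55)&(X[...,1]<-.05)&(X[...,1]>-.33)
  n,l,st,c=cv2.connectedComponentsWithStats(m.astype(np.uint8))
  for i in range(1,n):
    if st[i,4]>4:
      p=X[l==i];print(nm,c[i].round(),st[i,4],"zmax",np.percentile(p[:,2],95).round(3),np.median(p,0).round(4), "topmean",p[p[:,2]>p[:,2].max()-.01].mean(0).round(4))
  m=(abs(X[...,2]-.04)<.006)&(X[...,0]>.3)&(X[...,0]<.45)&(X[...,1]<-.05)&(X[...,1]>-.33)
  n,l,st,c=cv2.connectedComponentsWithStats(m.astype(np.uint8));i=1+st[1:,4].argmax();p=X[l==i];rr=cv2.minAreaRect((p[:,:2]*1000).astype(np.float32));print(nm,"rack",rr)
  for lo,hi,t in((.146,.157,"upper"),(.08,.09,"lower")):
    m=(X[...,2]>lo)&(X[...,2]<hi)&(X[...,0]>.2)&(X[...,0]<.6)&(X[...,1]>.02)&(X[...,1]<.45)
    n,l,st,c=cv2.connectedComponentsWithStats(m.astype(np.uint8));i=1+st[1:,4].argmax();p=X[l==i];print(nm,t,cv2.minAreaRect((p[:,:2]*1000).astype(np.float32)),np.median(p[:,2]))
```

```text
top [403. 272.] 68 zmax 0.191 [ 0.5227 -0.2453  0.1497] topmean [ 0.5238 -0.2489  0.1886]
top [422. 273.] 36 zmax 0.111 [ 0.5262 -0.3008  0.1061] topmean [ 0.527  -0.3032  0.1086]
top [356. 275.] 32 zmax 0.141 [ 0.5153 -0.1379  0.1359] topmean [ 0.517  -0.1395  0.1379]Traceback (most recent call last):
  File "<stdin>", line 17, in <module>
ValueError: attempt to get argmax of an empty sequence
```

View pics/c1.png

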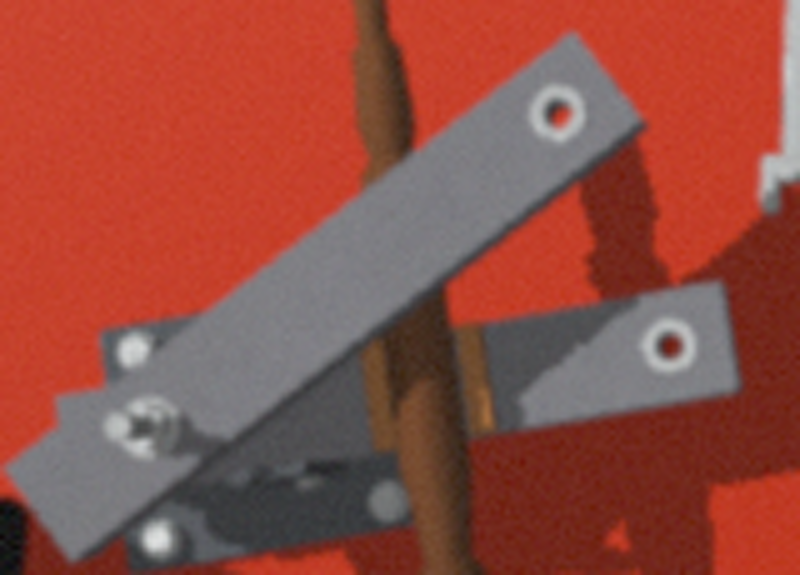

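View pics/c2.png

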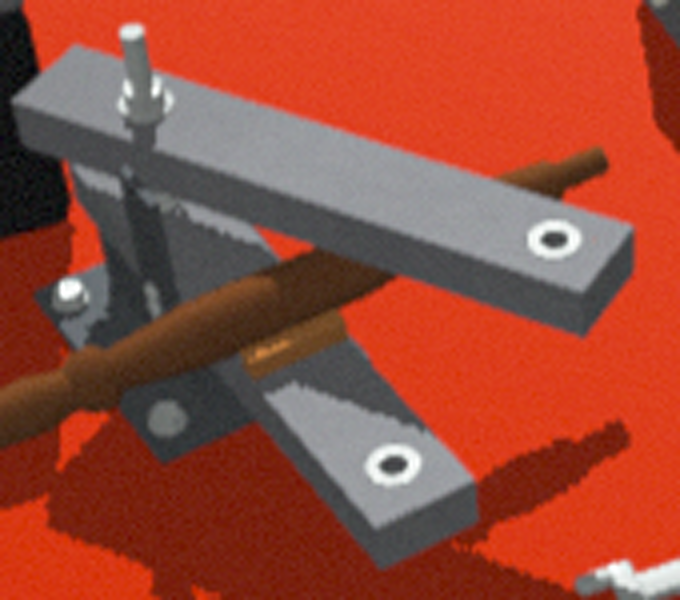

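View pics/c3.png

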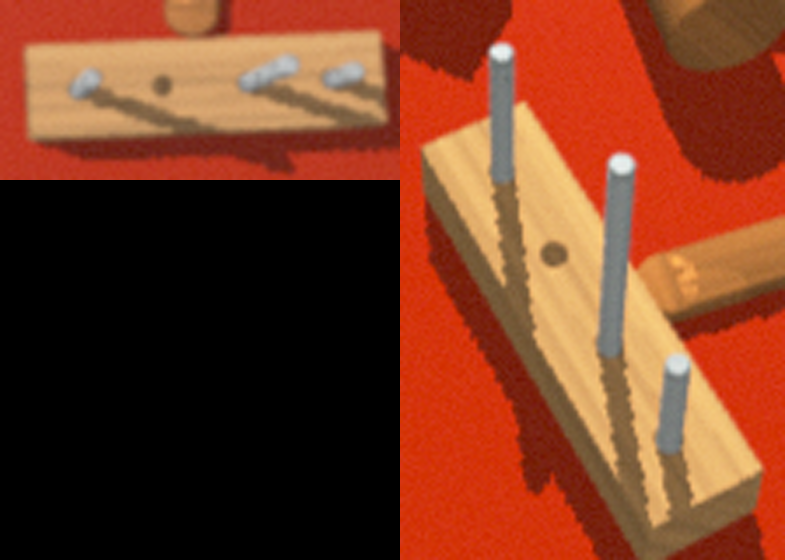

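The crops show, in full-image pixels:
- **Jaw bore:** top (241.0,242.0), side (268.1,189.6)
- **Lower bore:** top (263.4,288.6), side (227.9,245.9)
- **Long stud:** second from the -y end; top end at (407.1,270.4) in the top view and (327.8,341.2) in the side view
- **Pivot bolt:** a bolt sticks up through the nut

The stretcher lies under the jaw.

Run:
```python
from h import *
for nm,z,t,s in(("jaw",.151,(241,242),(268.1,189.6)),("low",.085,(263.4,288.6),(227.9,245.9)),("studtop",.188,(407.1,270.4),(327.8,341.2)),("pivot nut",.163,(160-.6,304.8),(165,155)),
 ("hole2 rackA",.04,(375.1,276),(308.8,367)),("mid",.138,(335+89/4,255+77/4),(265+101/3.5,295+50/3.5))):
    print(nm,atz("top",*t,z).round(4),atz("side",*s,z).round(4))
for nm,d in(("top","top0"),("side","side0")):
    print(nm,"rack corners", [atz(nm,u,v,.04).round(4)[:2] for u,v in ([(335+24/4,255+44/4),(335+378/4,255+31/4),(335+388/4,255+122/4),(335+28/4,255+138/4)] if nm=="top" else [(265+23/3.5,295+148/3.5),(265+125/3.5,295+102/3.5),(265+362/3.5,295+468/3.5),(265+255/3.5,295+527/3.5)])])
```

```text
jaw [0.5875 0.1417 0.151 ] [0.5901 0.1399 0.151 ]
low [0.4802 0.0911 0.085 ] [0.4833 0.0896 0.085 ]
studtop [ 0.5243 -0.2493  0.188 ] [ 0.5265 -0.2501  0.188 ]
pivot nut [0.4346 0.3234 0.163 ] [0.4337 0.3125 0.163 ]
hole2 rackA [ 0.5205 -0.193   0.04  ] [ 0.5238 -0.1951  0.04  ]
mid [ 0.5168 -0.1386  0.138 ] [ 0.5205 -0.1407  0.138 ]
top rack corners [array([ 0.5448, -0.1041]), array([ 0.5579, -0.3349]), array([ 0.4989, -0.3406]), array([ 0.4839, -0.1075])]
side rack corners [array([ 0.4894, -0.1123]), array([ 0.5483, -0.1077]), array([ 0.5618, -0.3361]), array([ 0.5054, -0.3405])]
```

```bash
cat >> h.py <<'E'
J0=np.array([.5888,.1408]);L=np.array([.4818,.0904]);S=np.array([.5254,-.2497])
m=(J0+L)/2;c=J0-L;n_=np.array([-c[1],c[0]]);n_/=np.linalg.norm(n_)
PIV=m+n_*np.sqrt(.24**2-(c@c)/4)
yaw=np.arctan2(*( -(PIV-L)[:1]), (PIV-L)[1]); TH0=2*np.arcsin(np.linalg.norm(c)/.48)
def cl(x,y,th=0):   # point in (swung) jaw frame -> world xy, th = jaw angle
    a=yaw+th;X=np.array([np.cos(a),np.sin(a)]);Y=np.array([-X[1],X[0]])
    return PIV+x*X+(y-.24)*Y
def R(a):           # tool down, tool y at heading a
    s,c=np.sin(a),np.cos(a);return np.array([[0,c,s],[0,s,-c],[-1,0,0.]])
E
python3 - <<'E'
from h import *
print(PIV,yaw,TH0,cl(0,0),cl(0,0,TH0))
A=lambda th:R(yaw+th-np.pi/2)
grasp(10)
p=sense()["tcp_pos"];move_straight([p[0],p[1],.32],vel=.25)
p=cl(.065,-.005,TH0);q=solve_ik([*p,.3],A(TH0));print(p,q,solve_ik([*p,.132],A(TH0)))
reach([*p,.3],A(TH0));print(sense()["clock"])
move_straight([*p,.132],vel=.2)
s=sense();print(s["clock"],s["tcp_pos"],s["force"],s["grip_width"])
E
```

```text
[0.43618389 0.32602506] 0.1912304965494688 0.49794417970150223 [0.4818 0.0904] [0.5888 0.1408]
[0.64214462 0.17827467] [0.155911   0.5873137  0.93014418 0.         1.62413477 1.03753265] [ 1.55910995e-01  6.78935147e-01  1.22118500e+00 -4.44089210e-16
  1.24147251e+00  1.03753265e+00]
4.8667
5.8583 [0.64296917 0.17825381 0.13341915] [0.0253842  0.08364529 0.05588938] 0.0003294964246709887
```

Run:
```python
from h import *
A=lambda th:R(yaw+th-np.pi/2)
for th in np.arange(TH0-.1,.05,-.1):
    r=move_straight([*cl(.040,-.005,th),.132],A(th),vel=.1,threshold=25)
    print(th.round(2),r,sense()["force"].round(1))
    if r: break
r=move_straight([*cl(.026,-.005,0),.132],A(0),vel=.03,threshold=12)
s=sense();e=s["tcp_pos"][:2]-PIV
X=np.array([np.cos(yaw),np.sin(yaw)]);print(r,s["clock"],s["force"].round(1),"clampx",e@X)
im,d=snap("top","top1");b,_=snap("side","side1")
r=lambda im,x,y,w,h,s:cv2.resize(im[y:y+h,x:x+w,::-1],None,fx=s,fy=s,interpolation=cv2.INTER_CUBIC)
cv2.imwrite("pics/c4.png",np.hstack([r(im,130,240,160,100,2.5),r(b,130,130,160,100,2.5)]))
```

```text
0.4 False [-0.1  0.4 -0. ]
0.3 False [-0.   0.3 -0.2]
0.2 False [0.6 0.1 0.2]
0.1 False [ 0.3 -0.2 -0.4]
True 8.575 [2.4 0.8 1.7] clampx 0.038769985292223114
```

View pics/c4.png

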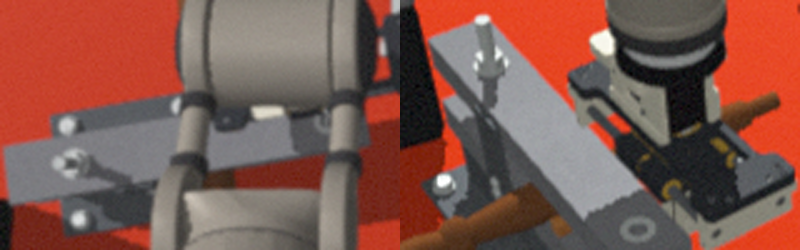

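The jaw has swung nearly over the lower jaw; the side crop shows its bore at crop pixel (637,228). I'll press again to make sure it is against the stop, then back off and look.

Run:
```python
from h import *
A=lambda th:R(yaw+th-np.pi/2);X=np.array([np.cos(yaw),np.sin(yaw)])
for T in(15,22):
    r=move_straight([*cl(.024,-.005,0),.132],A(0),vel=.02,threshold=T)
    s=sense();print(r,s["clock"],s["force"].round(1),"clampx",(s["tcp_pos"][:2]-PIV)@X)
wait(.2);s=sense();print(s["force"].round(1),(s["tcp_pos"][:2]-PIV)@X)
move_straight([*cl(.06,-.005,0),.132],vel=.15)
p=cl(.06,-.005,0);move_straight([*p,.33],vel=.3)
reach([*S,.33],R(.06))
s=sense();print(s["clock"],s["tcp_pos"],s["joint_pos"].round(2))
im,d=snap("top","top2");b,_=snap("side","side2")
r=lambda im,x,y,w,h,s:cv2.resize(im[y:y+h,x:x+w,::-1],None,fx=s,fy=s,interpolation=cv2.INTER_CUBIC)
cv2.imwrite("pics/c5.png",np.hstack([r(im,240,265,50,50,8),r(b,200,195,50,50,8)]))
```

```text
True 9.0333 [1.9 1.1 1.2] clampx 0.03877817873736195
True 9.425 [1.7 0.7 1. ] clampx 0.038771640838272274
[1.1 0.6 2.4] 0.0388036462406765
12.4917 [ 0.52547889 -0.24918799  0.32951242] [-0.57  0.4   1.16  0.    1.58 -0.63]
```

View pics/c5.png

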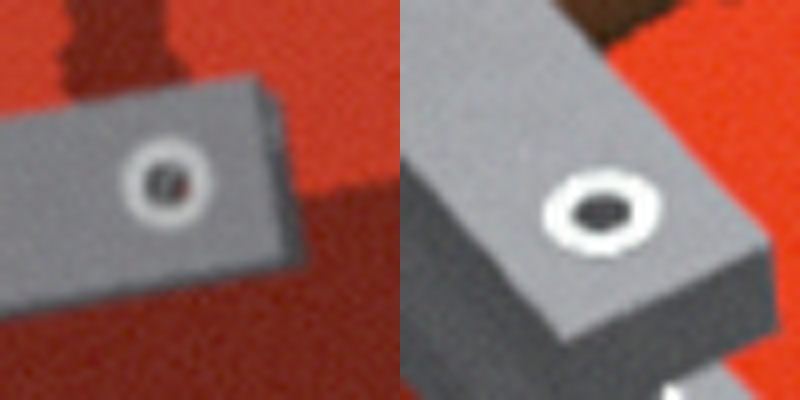

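The stop stands firm at the same place under harder pushes, so the jaw is home. Its bore is at (260.4,287.4) in the top view and (224.6,221.1) in the side view. Next I grasp the stud.

Run:
```python
from h import *
print(atz("top",260.4,287.4,.151),atz("side",224.6,221.1,.151))
open_gripper()
r=move_straight([*S,.134],R(.06),vel=.15,threshold=10)
s=sense();print(r,s["clock"],s["tcp_pos"],s["force"].round(1))
grasp(15);s=sense();print(s["clock"],s["tcp_pos"],s["force"].round(1),s["moment"].round(2),s["grip_width"])
```

```text
[0.48016163 0.09122363 0.151     ] [0.48298561 0.09019038 0.151     ]
False 15.5083 [ 0.52584188 -0.24996691  0.13485427] [-0.2 -0.1 -0.1]
16.725 [ 0.52537362 -0.24968933  0.13399248] [ 0.5  0.6 -0.6] [-0.05 -0.11 -0.03] 0.011465160829793573
```

Run:
```python
from h import *
grasp(40)
move_straight([*S,.335],vel=.12)
s=sense();print(s["clock"],s["force"].round(1),s["moment"].round(2),s["grip_width"])
B=np.array([.4816,.0907])
move_straight([*B,.335],vel=.2)
move_straight([*B,.286],vel=.1);wait(.3)
s=sense();print(s["clock"],s["tcp_pos"],s["grip_width"],s["force"].round(1),s["moment"].round(2))
im,d=snap("top","top3");b,_=snap("side","side3")
r=lambda im,x,y,w,h,s:cv2.resize(im[y:y+h,x:x+w,::-1],None,fx=s,fy=s,interpolation=cv2.INTER_CUBIC)
cv2.imwrite("pics/c6.png",np.hstack([r(im,225,235,80,90,5),r(b,190,80,90,175,3.3)[:450]]) if 0 else r(b,180,80,100,160,3.7))
print(r(b,180,80,100,160,3.7).shape)
```

```text
18.7667 [-0.   0.6 -0.6] [ 0.05 -0.1  -0.  ] 0.01159283938966986
21.575 [0.48178975 0.0906795  0.28645054] 0.011232150562592268 [-0.2  0.5 -1.7] [ 0.   -0.14  0.06]
(592, 370, 3)
```

View pics/c6.png

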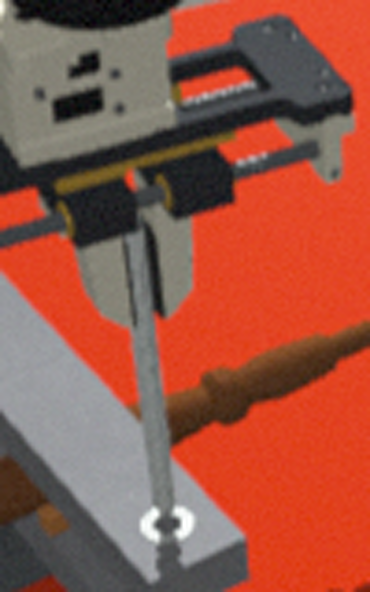

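The stud hangs over the bore. Its foot is at about crop (164,512) and the bore centre at (167,523). I'll compare this with the projected vertical at the TCP.

Run:
```python
from h import *
def proj(n,p):
    c=camera_info(n);K=np.array(c["camera_matrix"]);q=np.linalg.inv(c["pose"])@np.r_[p,1];q=K@q[:3];return q[:2]/q[2]
P=np.array([.4818,.0907])
cr=lambda z:((proj("side",[*P,z])-[180,80])*3.7+1.35).round(1)
for z in(.151,.16,.2,.25,.27):print(z,cr(z))
b=cv2.imread("pics/side3.png")
c=cv2.resize(b[130:240,200:250],None,fx=8,fy=8,interpolation=cv2.INTER_CUBIC)
cv2.imwrite("pics/c7.png",c[40*8:,:])
# stud edges: centre per row using red bg/gradient
g=cv2.cvtColor(b,cv2.COLOR_BGR2HSV)
for v in range(168,216,4):
    print(v,b[v,210:236].tolist() if v==176 else "", [ (int(x)) for x in g[v,210:236,1]])
```

```text
0.151 [163.8 523.4]
0.16 [162.1 510.4]
0.2 [154.6 450.4]
0.25 [144.7 370.5]
0.27 [140.5 337. ]
168  [219, 217, 177, 148, 123, 51, 12, 13, 10, 6, 21, 25, 182, 217, 222, 217, 216, 216, 224, 217, 230, 216, 221, 222, 217, 223]
172  [218, 221, 215, 220, 209, 143, 33, 14, 6, 10, 13, 11, 134, 205, 223, 216, 211, 222, 214, 208, 224, 220, 215, 215, 214, 219]
176 [[26, 62, 224], [38, 71, 227], [25, 64, 225], [31, 66, 225], [21, 63, 227], [46, 69, 227], [118, 120, 157], [120, 123, 118], [123, 125, 120], [131, 132, 130], [130, 133, 128], [117, 119, 113], [108, 114, 136], [57, 74, 215], [25, 60, 224], [30, 66, 227], [25, 63, 224], [37, 70, 227], [39, 66, 225], [31, 63, 226], [30, 67, 226], [30, 68, 226], [30, 66, 226], [32, 63, 226], [35, 65, 225], [32, 69, 227]] [225, 212, 227, 220, 231, 203, 63, 10, 10, 4, 10, 13, 53, 187, 227, 221, 227, 213, 211, 220, 221, 221, 221, 219, 215, 219]
180  [220, 220, 220, 217, 220, 214, 148, 32, 14, 8, 6, 12, 17, 129, 199, 220, 218, 214, 220, 221, 227, 214, 221, 219, 219, 217]
184  [214, 227, 220, 224, 222, 220, 202, 68, 10, 4, 4, 8, 13, 50, 180, 226, 224, 222, 216, 214, 223, 210, 205, 205, 183, 172]
188  [9, 27, 110, 184, 221, 220, 214, 128, 22, 10, 8, 6, 15, 11, 81, 154, 172, 177, 184, 166, 170, 170, 165, 162, 168, 158]
192  [5, 11, 8, 10, 10, 17, 71, 133, 34, 10, 8, 8, 8, 6, 27, 110, 170, 186, 185, 160, 180, 187, 163, 151, 182, 174]
196  [8, 8, 11, 9, 8, 9, 11, 11, 9, 12, 4, 4, 2, 9, 11, 33, 105, 169, 154, 152, 190, 171, 197, 204, 230, 219]
200  [8, 14, 9, 11, 5, 16, 8, 13, 10, 4, 6, 4, 4, 8, 11, 19, 148, 215, 217, 223, 221, 223, 230, 224, 222, 220]
204  [8, 12, 6, 13, 8, 5, 9, 13, 12, 11, 8, 6, 8, 12, 7, 4, 59, 143, 203, 228, 222, 211, 219, 227, 217, 222]
208  [6, 11, 10, 11, 13, 5, 9, 10, 5, 14, 9, 8, 10, 10, 4, 7, 7, 8, 12, 3, 49, 137, 196, 221, 217, 221]
212  [13, 8, 10, 13, 13, 6, 9, 9, 11, 12, 7, 10, 4, 8, 8, 5, 4, 10, 8, 12, 9, 9, 12, 8, 65, 174]
```

View pics/c7.png

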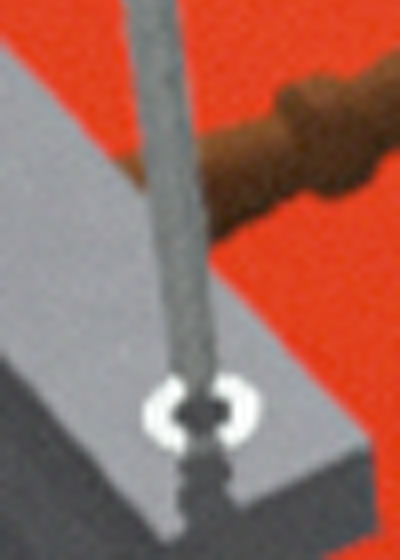

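The foot and bore line up to within about 0.5 px, under 1 mm. I descend with a force guard.

Run:
```python
from h import *
B=sense()["tcp_pos"][:2]
B=np.array([.4816,.0907])
for z in(.270,.258,.245,.230):
    r=move_straight([*B,z],vel=.04,threshold=6);s=sense()
    print(z,r,s["clock"].__round__(2),s["tcp_pos"].round(4),s["force"].round(1),s["moment"].round(2),s["grip_width"])
    if r: break
```

```text
0.27 False 22.23 [0.4816 0.0907 0.2698] [0.5 0.5 0. ] [ 0.05 -0.11  0.01] 0.011004447258837978
0.258 False 22.68 [0.4815 0.0907 0.2578] [ 0.1  0.3 -1.1] [-0.05 -0.13  0.02] 0.011163778030446485
0.245 False 23.15 [0.4815 0.0907 0.2448] [-0.7 -1.1 -0.6] [-0.   -0.08  0.02] 0.011155872675282516
0.23 False 23.68 [0.4815 0.0907 0.2298] [ 0.2 -1.2 -1. ] [-0.05 -0.07 -0.03] 0.011892899369512728
```

Run:
```python
from h import *
B=np.array([.4816,.0907])
for z in(.216,.205,.19,.175,.161):
    r=move_straight([*B,z],vel=.04,threshold=8);s=sense()
    print(z,r,s["clock"].__round__(2),s["tcp_pos"].round(4),s["force"].round(1),s["moment"].round(2),s["grip_width"])
    if r: break
wait(.5);print(sense()["force"].round(1))
b,_=snap("side","side4")
r=lambda im,x,y,w,h,s:cv2.resize(im[y:y+h,x:x+w,::-1],None,fx=s,fy=s,interpolation=cv2.INTER_CUBIC)
cv2.imwrite("pics/c8.png",r(b,150,120,120,180,3.3))
```

```text
0.216 False 24.18 [0.4815 0.0907 0.2158] [-0.4 -0.9 -1. ] [-0.   -0.09 -0.02] 0.011039410538985191
0.205 False 24.6 [0.4814 0.0907 0.2047] [ 0.7  0.5 -1.2] [-0.02 -0.11 -0.02] 0.0111187590729336
0.19 False 25.12 [0.4815 0.0907 0.1898] [ 0.6 -0.1 -1.1] [ 0.03 -0.05 -0.01] 0.011022983379821603
0.175 False 25.65 [0.4815 0.0907 0.1748] [-0.4 -0.2 -0.7] [-0.02 -0.1  -0.02] 0.011283930140091245
0.161 False 26.15 [0.4815 0.0907 0.1608] [ 0.8 -0.6 -0.6] [-0.05 -0.09 -0.02] 0.011180773288240067
[-0.2 -1.3 -1.2]
```

View pics/c8.png

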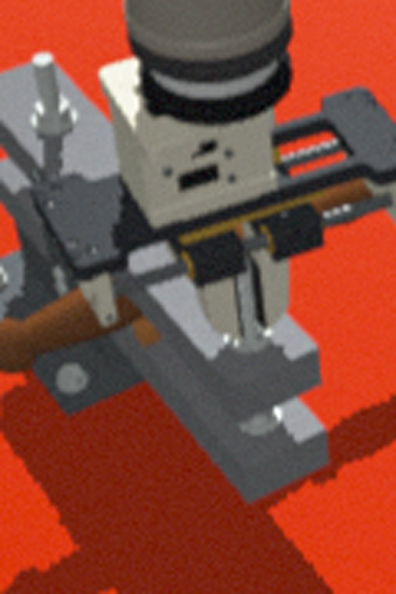

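The side crop shows the jaws in line, the stud gripped above the upper jaw at about (247,340), and its shaft entering the lower ferrule at about (260,415). No contact force showed on the way down, so I hand in.

```bash
python3 -c "
from h import *
finish_job();s=sense();print(s['clock'],s['tcp_pos'],s['grip_width'])"
```

```text
the job is handed in; nothing more can be done
the job is handed in; nothing more can be done
```

The clamp is closed and the 180 mm stud is through both bores. The gripper is holding it upright for the nut at 40 N, and I handed the job in at about 27 s of the 64 s allowed.

- **Jaw:** I swung it home with the shut fingers. Pressing again up to the 22 N threshold did not move it any further. In the pictures its bore lay within about 1 mm of the lower bore.
- **Stud:** I drew it from the rack and aligned it over the bore to within about 1 mm in the side view. It went down through both bores with only 1 to 2 N on the wrist, so nothing jammed and I saw no sign of slip.
- **Last check:** The grip width was about 11 mm and the wrist was steady. The last picture shows the jaws in line and the stud in the lower ferrule.
- **Not seen directly:** The foot is hidden under the lower jaw. I worked out its height from the grip point: about 35 mm above the bench, which is 20 mm below the jaw.
- **Not checked:** I did not measure the stretcher, the other studs or the things on the bench afterwards. The arm met no unexpected force on the way. I could not read the state back after handing in.

The two cameras disagreed by about 3 mm, and I used the average.

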